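# Load a filter cube into its nest and flip the spring keeper over it

### The arm

A 7-joint arm with a two-finger parallel gripper is mounted at the origin on a cart in front of the work surface, level with it; the furniture and walls round the work are solid. World frame = base frame: x ahead of the robot, y to its left, z up, the work surface at z = 0. Lengths are in m, angles in rad, forces in N, time in s.
With the tool pointing down it reaches from about 0.4 to 0.85 m from the base axis. Payload 4.5 kg.
Tool frame: the origin (TCP) lies where the fingers leave the gripper's body, on its centre line; the fingertips stand 64 mm ahead of it and the grasp point (between the pads) lies 45 mm ahead of it; z points along the fingers, y is the line along which they close (so a half turn about z gives the same grasp; the last joint's range is limited). The gripper opens to 88 mm and grips with 3 to 60 N. Pads are 18 mm wide; open, the fingers measure 123 mm over their backs; the gripper's body (75 mm by 187 mm) begins 45 mm behind the grasp point.
Start: joints at [-1.073, 0.689, -0.195, 1.565, 0.157, 0.902, -0.215], TCP at [0.28, 0.559, 0.303] pointing down, gripper open.
Joint ranges: [-3.01, 3.01], [-0.46, 2.08], [-1.47, 1.51], [0.13, 2.56], [-1, 4.14], [0.04, 2.09], [-2.66, 2.66]. Speed limits (rad/s): [2.57, 2.57, 3.14, 3.14, 3.14, 3.14, 3.14].

### API

Orientations are given as a unit quaternion [x, y, z, w].
In Python, from plant import r gives the robot as it stands.
- The arm moves only by the tool play_rows, never from a script. Its arguments are lists of equal length, an entry for each row: "translation": the shift along the tool's x, y, z in m, a list of three; "delta_rot": the turn, a rotation vector about the tool's x, y, z in degrees, a list of three; "grip": the opening, from -1 (shut) to 1 (fully open). In form: {"translation": [[x, y, z], ...], "delta_rot": [[rx, ry, rz], ...], "grip": [grip, ...]}. A call has 1 to 20 rows; each row shifts and turns the commanded pose from where the row before left it, along the tool's axes as they then stand; what a row does not reach is not made up. A row lasts 1/8 s, in which the tool goes at most 62.5 mm and 10.7 degrees, less where a joint would pass 70% of its speed; a pose out of reach is approached as far as the arm can. A call with a gripper value outside its range is refused whole. The fingers move at their own pace and stop on an object; "squeeze" is the grip in N (left out, the last holds). Time passes only in rows, so rows that do not move let the fingers close. It gives the time, the measured TCP pose, the force, the opening and the grip force at its end, in the units of the state.
- r.get_state(): the state, without advancing time (a new reading comes with each control period).
- r.snapshot(name): name is "scene" or "top" or "wrist"; returns the picture (400x640x3 uint8, blue, green, red); there is no depth.
- r.get_calibration(name): a dict with "intrinsics" (3x3 intrinsics, pixels), "eye" and "rotation" of the camera in the world. Camera axes: x right, y up, looking along -z (the intrinsics and any distortion apply to the point x, -y, -z); pixel columns grow to the right and rows downward; lengths in m; the calibration is good to about 2 mm. A picture is of the moment at which its call begins: read the wrist's pose just before it. get_calibration takes no time and is no camera call; for the wrist camera it gives the pose at the moment of the call.
- r.finish_job(): hands the job in; it is judged then, once.
Trained networks look in the newest picture that a camera, given by its name, has taken for a name from the list of things; names that differ only in an ending like _2 or _b are one class to them, and where a whole thing is asked for, a point or a joint stands for the part that bears it (a point fixed in the world has none). Each returns a list of dicts, best first, with "confidence" (0 to 1); they miss things now and then, are a little off and sometimes report something else, mostly with a low value. They report only what shows in the picture. A call takes as long as a camera call. They do not tell look-alikes from the thing itself.
- r.look_for(camera, target): "point" ([x, y, z] in m, in world coordinates, good to about 4 mm: the middle of the surface that is visible of it).
- r.silhouettes(camera, target): "pixels" (400x640 bool, what is visible of it).
The state is a dict: "clock": time; "q": joint angles; "qd": joint speeds; "joint_torque": joint torques, N m; "tool_pos": TCP position; "eef_rot": TCP orientation; "contact_force": force on the tool from outside, world axes, zero at the start; "moment": the same for the moment, N m; "opening": opening from 0.0 (shut) to 1.0 (fully open); "finger_force": force on a finger pad.
Only numpy, scipy, OpenCV 4.12 (cv2) and the standard library are available. Lean on these libraries where they do the work, as an engineer would, in place of code of your own. Each camera call takes 0.05 s, during which the arm holds its last target. There are 200 camera calls.

### The job

Press the black filter cube upright into the square pocket of the metal nest, gently but until it sits fully home on the pocket floor, and let go of it. Then tip the open spring keeper over from behind, past its snap point, and let it spring shut on top of the cube by itself. Use a light touch on both and leave the things standing around where they are.

Things in the scene. Friction and masses are not known exactly. Their poses are not given: they have to be found in the camera images.
- cube: Loose black filter cube, 34 x 34 mm square, 36 mm tall, 55 g, a round violet window in one side, standing upright. Origin: centre of its underside; z up, x and y square to its sides. Treat as a solid block. May go into the pocket any of the four ways round. It stands in one of three places; the lens tube and the objective take the other two.
- nest: Aluminium nest let 0 to 4 mm into the table top (differs each time), base plate 136 x 84 x 6 mm (x -54 to +82 mm). Origin: underside of the base, below the pocket's centre; z up; +x points from the pocket to the hinge cheeks (away from the robot, turned up to 0.4 rad). When fully home the cube's underside is at nest z = 7 mm, its top at z = 43 mm, its centre at x = +0.5 mm: a firm stop, best felt.
- pocket (a point): Centre of the pocket's mouth, at nest x = 0, y = 0, z = 25 mm. Side walls 36 mm apart (y = +-18 mm) up to z = 14 mm; from there to z = 25 mm they slope outwards as a lead-in, to about 44 mm. The fixed far wall's face is at x = +17.5 mm, with the same lead-in; the near side (-x) is the sprung jaw. The cube's top 16 mm stay above the walls.
- jaw (a joint): Travel (m) of the sprung steel jaw on the pocket's near side; 0 = out, grows to nest -x, to 0.006. 30 mm wide; upright face at nest x = -15 mm up to z = 14 mm, above it a ramp leaning back 22 degrees up to z = 27 mm. The cube pushes it back 1 to 5 mm against 3 to 8 N; pressing it down takes 4 to 15 N; it then stays by friction. Enter 1 to 2 mm towards the jaw, clear of the far wall.
- seat: Thin dark steel seat plate on the pocket floor, 33 x 35 x 1 mm, fixed; origin at its underside's centre, at nest z = 6 mm, top at nest z = 7 mm. The cube must not be pressed on it with more than 40 N.
- keeper (a joint): Angle (rad) of the bistable keeper arm: 0 = closed, level over the pocket, pointing to the nest's -x; 1.57 = upright; 2.2 = open stop, leaning back (start). A spring drives it away from 1.2 rad both ways with 0.2 to 0.3 N m: drawing the crossbar over takes 6 to 11 N at first, falling to nothing at 1.2 rad; below that it springs shut. Push it with less than 20 N; do not press it down.
- keeper_hinge (a point): Centre of the keeper's hinge pin, axis along the nest's y: nest x = +46 mm, y = 0, z = 52 mm, between two cheeks (y to +-22 mm, tops at z = 60 mm). The arm is steel, 20 mm wide, 6 mm thick. A rubber foot 46 mm from the hinge rests on the cube when closed: at 0.01 to 0.02 rad with the cube home, about 0.055 rad with it 2 mm proud.
- keeper_bar (a point): Centre of the keeper's black crossbar, 10 mm thick, 44 mm long along the nest's y, at the arm's free end, 67 mm from the hinge. With the keeper open it is about 85 mm in nest +x from the pocket's centre and at nest z = 106 mm; on its way over it rises to z = 119 mm.
- lens_tube: Bystander: black threaded lens tube, 31 mm across, 30 mm tall, standing on end. Origin at the underside's centre. Leave it.
- objective: Bystander: white and silver microscope objective, 24 mm across, 48 mm tall, standing. Origin at the underside's centre. Leave it.
- coverslips: Bystander: small clear plastic box, 30 x 30 x 14 mm. Origin at the underside's centre. Leave it.
- dropper: Bystander: small brown dropper bottle, 25 mm across, 70 mm tall, standing. Origin at the underside's centre. Leave it.
Not all that is in view belongs to the job. What is shaped like the cube but green or pink is not meant.

How it is judged:
By the outcome, as a careful person would: the job done as asked, in the order asked, and still so for the second after the job is handed in, with the robot touching nothing.
It also fails if it takes over 72 s, if anything falls off the work surface, if the arm or the gripper's body presses on something with over 40 N, if the wrist force passes 120 N, or if a joint passes its speed limit or range.

## Working session

There is one attempt and no reset: what is moved stays moved. The work goes in short steps, Python scripts to look and compute and a tool call to move; the robot and the scene stay as the last step left them, time stands still between calls to the robot, and variables do not carry over. Pictures are saved under pics/ and viewed, at most 10 in all, crops included, and the job is handed in when it is done.

Besides the shell and the picture viewer there is one more tool, called after "Emit:" as name(argument=value, ...), one argument or row to a line, values as JSON. play_rows: Moves the arm, as the interface text tells. Its arguments: {"type":"object","properties":{"translation":{"type":"array","items":{"type":"array","items":{"type":"number"}}},"delta_rot":{"type":"array","items":{"type":"array","items":{"type":"number"}}},"grip":{"type":"array","items":{"type":"number"}},"squeeze":{"type":"number"}},"required":["translation","delta_rot","grip"]}

```bash
mkdir -p pics; ls; cat > h.py <<'E'
import numpy as np, cv2
from plant import r
from scipy.spatial.transform import Rotation as R
def snap(c,n):
    im=r.snapshot(c); cv2.imwrite(f'pics/{n}.png',im); return im
def ray(c,u,v,cal=None):
    cal=cal or r.get_calibration(c); K=np.array(cal['intrinsics'])
    d=np.linalg.inv(K)@[u,v,1]; d=np.array(cal['rotation'])@[d[0],-d[1],-d[2]]
    return np.array(cal['eye']),d
def atz(c,u,v,z,cal=None):
    e,d=ray(c,u,v,cal); return e+d*(z-e[2])/d[2]
def proj(c,p,cal=None):
    cal=cal or r.get_calibration(c); q=np.array(cal['rotation']).T@(np.array(p)-cal['eye'])
    k=np.array(cal['intrinsics'])@[q[0],-q[1],-q[2]]; return k[:2]/k[2]
E
python3 - <<'E'
from h import *
print(r.get_state()); np.set_printoptions(precision=4,suppress=True)
for c in ['scene','top','wrist']:
    k=r.get_calibration(c); print(c,{a:np.array(b).round(4).tolist() if not isinstance(b,str) else b for a,b in k.items()})
a=snap('scene','s1'); b=snap('top','t1')
for c in ['top','scene']:
  for t in ['cube','nest','pocket','jaw','seat','keeper','keeper_hinge','keeper_bar','lens_tube','objective','coverslips','dropper']:
    try: print(c,t,[(np.round(d['point'],3).tolist(),round(d['confidence'],2)) for d in r.look_for(c,t)])
    except Exception as e: print(c,t,e)
E
```

```text
pics
{'clock': 0.0, 'q': array([-1.07317879,  0.68997423, -0.19450945,  1.56636559,  0.15732612,
        0.90251189, -0.215145  ]), 'qd': array([-0.0006013 , -0.00017064,  0.00096774, -0.00025921, -0.00046359,
       -0.00031615, -0.00112256]), 'joint_torque': array([ 4.27562572e-04, -5.27561331e+01, -1.26690656e+00, -1.53422034e+01,
       -5.26556396e-02,  6.48273548e-03,  1.73860699e-04]), 'tool_pos': array([0.27941173, 0.55847385, 0.30191017]), 'eef_rot': array([ 2.29808857e-01,  9.73235336e-01, -9.22580968e-04, -1.34376621e-04]), 'contact_force': array([-0.1977642 ,  0.28836519,  0.34604246]), 'moment': array([ 0.02141027,  0.04407735, -0.00475154]), 'finger_force': 0.0, 'opening': 1.0046703796686172}
scene {'intrinsics': [[402.8826, 0.0, 314.1048], [0.0, 402.8826, 200.2216], [0.0, 0.0, 1.0]], 'eye': [-0.1537, -0.6135, 0.3838], 'rotation': [0.4837, -0.2771, -0.3946, 0.7304]}
top {'intrinsics': [[462.1061, 0.0, 326.5194], [0.0, 462.1061, 202.381], [0.0, 0.0, 1.0]], 'eye': [0.3506, -0.208, 1.0528], 'rotation': [-0.0503, 0.0454, 0.7083, -0.7026]}
wrist {'intrinsics': [[275.5828, 0.
[... 849 characters left out ...]
.523, -0.329, 0.024], 0.6), ([0.534, -0.441, 0.028], 0.56)]
scene nest [([0.547, -0.123, 0.017], 0.72)]
scene pocket [([0.549, -0.12, 0.023], 0.79)]
scene jaw [([0.462, -0.364, 0.023], 0.66)]
scene seat [([0.532, -0.441, 0.029], 0.33)]
scene keeper [([0.588, -0.115, 0.082], 0.68), ([0.504, -0.116, 0.028], 0.19)]
scene keeper_hinge [([0.548, -0.122, 0.02], 0.71)]
scene keeper_bar [([0.59, -0.117, 0.08], 0.76)]
scene lens_tube [([0.463, -0.366, 0.024], 0.9), ([0.545, -0.121, 0.015], 0.27)]
scene objective [([0.612, -0.358, 0.024], 0.51)]
scene coverslips [([0.368, -0.282, 0.013], 0.86), ([0.61, -0.359, 0.023], 0.34)]
scene dropper [([0.425, 0.013, 0.028], 0.76), ([0.548, -0.124, 0.021], 0.66)]
```

View pics/s1.png

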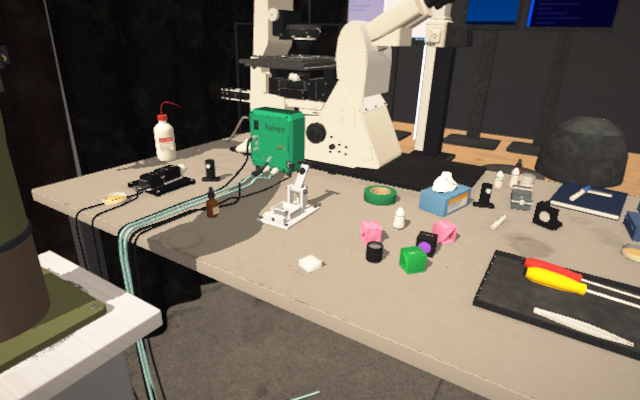

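View pics/t1.png

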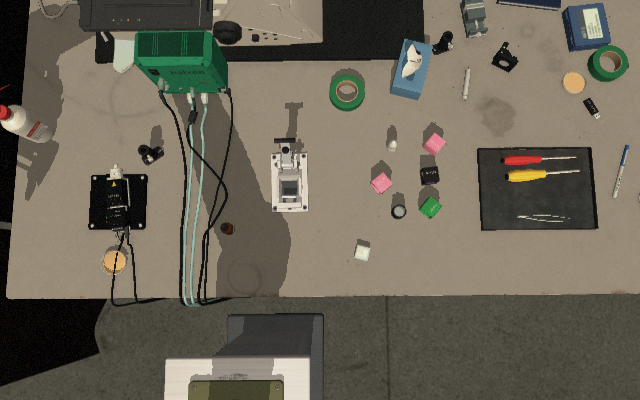

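```bash
sed -i "s/np.array(cal\['rotation'\])/R.from_quat(cal['rotation']).as_matrix()/g" h.py
python3 - <<'E'
from h import *
np.set_printoptions(precision=4,suppress=True)
s=r.get_state(); T=R.from_quat(s['eef_rot']); c=r.get_calibration('wrist')
print('cam in tool',T.inv().apply(np.array(c['eye'])-s['tool_pos']),'axis',T.inv().apply(R.from_quat(c['rotation']).apply([0,0,-1])),'right',T.inv().apply(R.from_quat(c['rotation']).apply([1,0,0])))
im=cv2.imread('pics/t1.png')
print('cube top px',atz('top',430,173,.036))
print('nest corners',[atz('top',u,v,.004)[:2] for u,v in [(273,153),(306,153),(308,211),(272,211)]])
r.snapshot('top')
for t in ['nest','keeper','keeper_bar']:
  for d in r.silhouettes('top',t)[:1]:
    p=np.argwhere(d['pixels'])[:,::-1].astype(np.float32)
    z={'nest':.004,'keeper':.09,'keeper_bar':.104}[t]
    w=np.array([atz('top',*q,z)[:2] for q in p],np.float32); print(t,cv2.minAreaRect(w*1000),w.min(0),w.max(0))
g=im[160:190,415:445].max(2); m=(g<60); p=np.argwhere(m)[:,::-1]+[415,160]
w=np.array([atz('top',*q,.036)[:2] for q in p],np.float32); print('cube',cv2.minAreaRect(w*1000),m.sum())
# move plan
N=20; tgt=np.array([.46,-.42,.24]); yaw=-153.4/N
pos=s['tool_pos']; A=T; d=(tgt-pos)/N
for i in range(N):
    print(A.inv().apply(d).round(3).tolist(),end=','); A=A*R.from_rotvec([0,0,-yaw],degrees=True)
print(A.as_matrix())
E
```

```text
cam in tool [ 0.0721 -0.0001 -0.0826] axis [-0.2796 -0.0007  0.9601] right [-0.0002  1.      0.0006]
cube top px [ 0.5535 -0.4334  0.036 ]
nest corners [array([ 0.6106, -0.0776]), array([ 0.6099, -0.1544]), array([ 0.474 , -0.1588]), array([ 0.4747, -0.0764])]
nest ((559.2423095703125, -116.0784912109375), (174.80128479003906, 85.33501434326172), 0.4963245987892151) [ 0.472  -0.1589] [ 0.6464 -0.073 ]
keeper ((590.2596435546875, -112.49594116210938), (36.53156661987305, 63.448150634765625), 89.47409057617188) [ 0.5584 -0.131 ] [ 0.6221 -0.0945]
keeper_bar ((586.7701416015625, -113.9017562866211), (40.19234085083008, 62.518348693847656), 89.4754867553711) [ 0.5554 -0.1342] [ 0.618  -0.0941]
cube ((548.562255859375, -431.2242431640625), (39.03778839111328, 40.300254821777344), 5.9300689697265625) 262
[-0.03, -0.04, 0.003],[-0.035, -0.035, 0.003],[-0.039, -0.03, 0.003],[-0.043, -0.025, 0.003],[-0.046, -0.019, 0.003],[-0.048, -0.013, 0.003],[-0.049, -0.006, 0.003],[-0.05, 0.001, 0.003],[-0.049, 0.007, 0.003],[-0.048, 0.014, 0.003],[-0.046, 0.02, 0.003],[-0.042, 0.026, 0.003],[-0.039, 0.031, 0.003],[-0.034, 0.036, 0.003],[-0.029, 0.04, 0.003],[-0.023, 0.044, 0.003],[-0.017, 0.047, 0.003],[-0.011, 0.049, 0.003],[-0.004, 0.05, 0.003],[0.002, 0.05, 0.003],[[ 1.      0.0004  0.0001]
 [ 0.0004 -1.      0.0001]
 [ 0.0001 -0.0001 -1.    ]]
```

Emit:
play_rows(
  translation=[
    [-0.03, -0.04, 0.003],
    [-0.035, -0.035, 0.003],
    [-0.039, -0.03, 0.003],
    [-0.043, -0.025, 0.003],
    [-0.046, -0.019, 0.003],
    [-0.048, -0.013, 0.003],
    [-0.049, -0.006, 0.003],
    [-0.05, 0.001, 0.003],
    [-0.049, 0.007, 0.003],
    [-0.048, 0.014, 0.003],
    [-0.046, 0.02, 0.003],
    [-0.042, 0.026, 0.003],
    [-0.039, 0.031, 0.003],
    [-0.034, 0.036, 0.003],
    [-0.029, 0.04, 0.003],
    [-0.023, 0.044, 0.003],
    [-0.017, 0.047, 0.003],
    [-0.011, 0.049, 0.003],
    [-0.004, 0.05, 0.003],
    [0.002, 0.05, 0.003],
  ],
  delta_rot=[
    [0, 0, 7.67],
    [0, 0, 7.67],
    [0, 0, 7.67],
    [0, 0, 7.67],
    [0, 0, 7.67],
    [0, 0, 7.67],
    [0, 0, 7.67],
    [0, 0, 7.67],
    [0, 0, 7.67],
    [0, 0, 7.67],
    [0, 0, 7.67],
    [0, 0, 7.67],
    [0, 0, 7.67],
    [0, 0, 7.67],
    [0, 0, 7.67],
    [0, 0, 7.67],
    [0, 0, 7.67],
    [0, 0, 7.67],
    [0, 0, 7.67],
    [0, 0, 7.67],
  ],
  grip=[1, 1, 1, 1, 1, 1, 1, 1, 1, 1, 1, 1, 1, 1, 1, 1, 1, 1, 1, 1],
)

```text
clock: 4.0
tool_pos: [0.4601, -0.4212, 0.2427]
eef_rot: [1.0, -0.002, 0.0, -0.0]
contact_force: [0.6, -0.7, -0.6]
opening: 1.002
finger_force: 0.0
```

Emit:
play_rows(
  translation=[
    [0.04, 0.006, 0.01],
    [0.04, 0.005, 0.01],
    [0, 0, 0],
  ],
  delta_rot=[
    [0, 0, 0],
    [0, 0, 0],
    [0, 0, 0],
  ],
  grip=[0.3, 0.3, 0.3],
)

```text
clock: 4.38
tool_pos: [0.5429, -0.4289, 0.221]
eef_rot: [1.0, 0.003, 0.001, -0.001]
contact_force: [-1.6, 0.7, -0.6]
opening: 0.685
finger_force: 0.0
```

```bash
python3 - <<'E'
from h import *
np.set_printoptions(precision=4,suppress=True)
s=r.get_state(); print(s['q'],s['tool_pos'],s['opening']); c=r.get_calibration('wrist'); im=snap('wrist','w1')
print(proj('wrist',[.55,-.433,.036],c),proj('wrist',[.57,-.433,.036],c))
m=(im.max(2)<55).astype(np.uint8); n,l,st,ce=cv2.connectedComponentsWithStats(m)
for i in range(1,n):
    if st[i,4]>200:
        p=np.argwhere(l==i)[:,::-1]; w=np.array([atz('wrist',*q,.036,c)[:2] for q in p],np.float32)
        print(st[i],ce[i],atz('wrist',*ce[i],.036,c),cv2.minAreaRect(w*1000))
E
```

```text
[ 0.4194  0.9054  0.3817  1.4309 -0.3929  0.881  -0.6454] [ 0.5429 -0.4289  0.221 ] 0.6848910063147359
[322.5945 188.7407] [322.7868 168.8535]
[    0   240   640   160 43233] [344.8223 348.2198] [ 0.3539 -0.4615  0.036 ] ((382.9175109863281, -429.4437255859375), (218.9615478515625, 815.8822021484375), 0.6640978455543518)
```

View pics/w1.png

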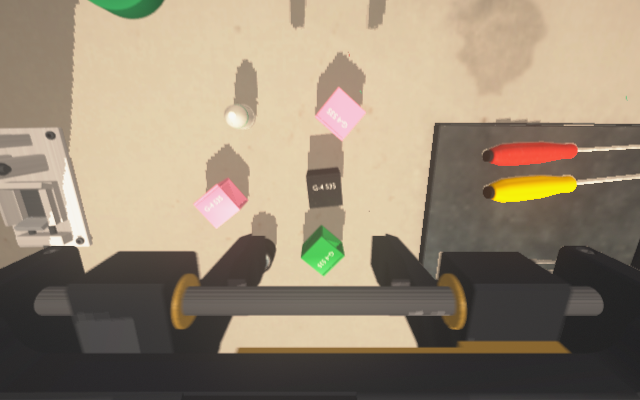

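```bash
python3 - <<'E'
from h import *
np.set_printoptions(precision=4,suppress=True)
c=r.get_calibration('wrist'); im=cv2.imread('pics/w1.png'); s=r.get_state()['tool_pos']
x0,y0=296,155; g=im[y0:y0+65,x0:x0+62].max(2); print(g[32],g[:,28])
cv2.imwrite('pics/w1c.png',cv2.resize(im[y0-10:y0+65,x0-10:x0+72],None,fx=7,fy=7,interpolation=cv2.INTER_NEAREST))
for th in (75,85,95):
  m=(g<th).astype(np.uint8); m=cv2.morphologyEx(m,cv2.MORPH_CLOSE,np.ones((5,5))); n,l,st,ce=cv2.connectedComponentsWithStats(m); i=1+st[1:,4].argmax()
  p=np.argwhere(l==i)[:,::-1]+[x0,y0]; w=np.array([atz('wrist',*q,.036,c)[:2] for q in p],np.float32)
  b=cv2.minAreaRect(w*1000); print(th,st[i],b,np.array(b[0])/1000-s[:2]); print(cv2.boxPoints(cv2.minAreaRect(p.astype(np.float32))).tolist())
E
```

```text
[228 228 228 228 228 228 228 228 228 228 217 138  93  94  93  94 138 202
 154 129 163 155 132 132 170 234 240 134  95 114 164 193 194 126 182 207
 121 159 196 194  95  95  95  95 109 170 228 228 228 228 227 227 228 228
 228 228 228 228 227 227 227 227] [166 166 166 166 167 166 165 165 166 165 165 166 157 126  91  85  85  85
  87  92  94  93  94  95  95  96  95  97  97  96  95  95  95  95  95  94
  95  94  95  94  95  94  94  94  94  94  93  94  93  93  95 110 139 157
 160 160 160 159 160 161 161 161 160 159 159]Traceback (most recent call last):
  File "<stdin>", line 7, in <module>
ValueError: attempt to get argmax of an empty sequence
```

View pics/w1c.png

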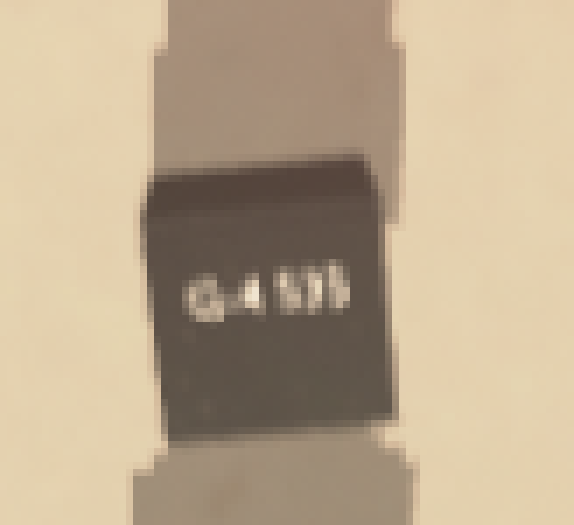

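```bash
python3 - <<'E'
from h import *
np.set_printoptions(precision=4,suppress=True)
c=r.get_calibration('wrist'); s=r.get_state(); print(s['tool_pos'],R.from_quat(s['eef_rot']).as_matrix())
P=np.array([(149,216),(383,202),(396,420),(167,438)])/7-.5+[286,145]
w=np.array([atz('wrist',*q,.036,c)[:2] for q in P]); print(w,w.mean(0),w.mean(0)-s['tool_pos'][:2])
for i in range(4):
    d=w[(i+1)%4]-w[i]; print(np.linalg.norm(d),np.degrees(np.arctan2(d[1],d[0])))
E
```

```text
[ 0.5405 -0.4298  0.2217] [[ 1.      0.0029 -0.0004]
 [ 0.0029 -1.      0.0011]
 [-0.0004 -0.0011 -1.    ]]
[[ 0.5606 -0.4184]
 [ 0.5627 -0.4513]
 [ 0.5307 -0.454 ]
 [ 0.5278 -0.4207]] [ 0.5455 -0.4361] [ 0.0049 -0.0063]
0.03301769947978735 -86.37272174164279
0.03218620493801172 -175.20183454773175
0.03343781113329773 94.87075411667125
0.032906035309046865 4.054691361389926
```

Emit:
play_rows(
  translation=[
    [0.006, 0.005, 0.03],
    [0, 0, 0.03],
    [0, 0, 0],
    [0, 0, 0],
  ],
  delta_rot=[
    [0, 0, -4.2],
    [0, 0, 0],
    [0, 0, 0],
    [0, 0, 0],
  ],
  grip=[0.3, 0.3, 0.3, 0.3],
)

```text
clock: 4.92
tool_pos: [0.5451, -0.4365, 0.1642]
eef_rot: [0.999, 0.036, 0.0, 0.001]
contact_force: [0.5, 0.2, 0.3]
opening: 0.654
finger_force: 0.0
```

```bash
python3 - <<'E'
from h import *
np.set_printoptions(precision=4,suppress=True)
s=r.get_state(); c=r.get_calibration('wrist'); im=snap('wrist','w2'); np.save('c2.npy',c,allow_pickle=True)
print(s['tool_pos'],R.from_quat(s['eef_rot']).as_matrix(),r.get_state()['tool_pos'])
u,v=map(int,proj('wrist',[.547,-.435,.036],c)); print(u,v)
cv2.imwrite('pics/w2c.png',cv2.resize(im[v-50:v+50,u-60:u+60],None,fx=6,fy=6,interpolation=cv2.INTER_NEAREST))
E
```

```text
[ 0.5451 -0.4365  0.1642] [[ 0.9973  0.0728  0.0007]
 [ 0.0728 -0.9973 -0.0014]
 [ 0.0006  0.0014 -1.    ]] [ 0.5456 -0.4366  0.1646]
316 211
```

View pics/w2c.png

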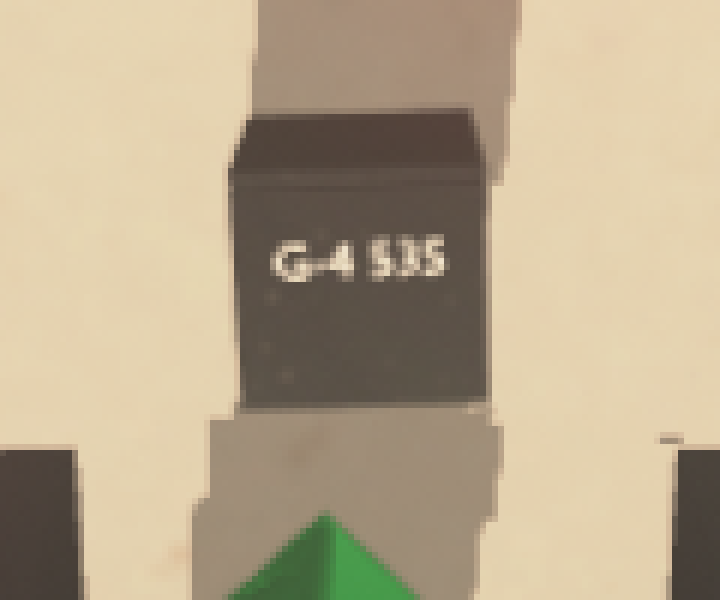

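```bash
python3 - <<'E'
from h import *
np.set_printoptions(precision=4,suppress=True)
c=np.load('c2.npy',allow_pickle=True).item(); s=r.get_state(); A=R.from_quat(s['eef_rot'])
P=np.array([(230,175),(488,166),(490,400),(239,409)])/6-.5+[316-60,211-50]
w=np.array([atz('wrist',*q,.036,c) for q in P]); print(w[:,:2],w.mean(0),'tool frame',A.inv().apply(w.mean(0)-s['tool_pos']))
for i in range(4):
    d=(w[(i+1)%4]-w[i]); print(np.linalg.norm(d),np.degrees(np.arctan2(d[1],d[0])))
E
```

```text
[[ 0.5637 -0.4162]
 [ 0.5674 -0.4499]
 [ 0.5347 -0.4531]
 [ 0.5309 -0.419 ]] [ 0.5492 -0.4345  0.036 ] tool frame [ 0.0036 -0.002   0.1286]
0.03386399097166551 -83.81151056923991
0.032864737255550794 -174.2830922248589
0.03434652142336705 96.3196581388189
0.03295085789348196 4.879152088471594
```

Emit:
play_rows(
  translation=[
    [0.004, -0.002, 0],
    [0, 0, 0.03],
    [0, 0, 0.03],
    [0, 0, 0.02],
    [0, 0, 0],
    [0, 0, 0],
  ],
  delta_rot=[
    [0, 0, -1.6],
    [0, 0, 0],
    [0, 0, 0],
    [0, 0, 0],
    [0, 0, 0],
    [0, 0, 0],
  ],
  grip=[0.3, 0.3, 0.3, 0.3, 0.3, 0.3],
)

```text
clock: 5.72
tool_pos: [0.55, -0.4341, 0.0839]
eef_rot: [0.999, 0.051, 0.001, 0.001]
contact_force: [-0.8, -0.2, 0.9]
opening: 0.651
finger_force: 0.0
```

Emit:
play_rows(
  translation=[
    [0, 0, 0],
    [0, 0, 0],
    [0, 0, 0],
    [0, 0, 0],
    [0, 0, 0],
    [0, 0, 0],
  ],
  delta_rot=[
    [0, 0, 0],
    [0, 0, 0],
    [0, 0, 0],
    [0, 0, 0],
    [0, 0, 0],
    [0, 0, 0],
  ],
  grip=[-0.3, -0.3, -0.3, -0.3, -0.3, -0.3],
  squeeze=30,
)

```text
clock: 6.48
tool_pos: [0.5496, -0.4336, 0.0833]
eef_rot: [0.999, 0.051, 0.0, 0.0]
contact_force: [-0.6, 0.0, 5.9]
opening: 0.38
finger_force: 30.0
```

Emit:
play_rows(
  translation=[
    [0, 0, -0.02],
    [0, 0, -0.05],
    [0, 0, -0.05],
    [0, 0, -0.05],
    [-0.0034, -0.04, 0],
    [-0.0034, -0.04, 0],
    [-0.0034, -0.04, 0],
    [-0.0034, -0.04, 0],
    [-0.0034, -0.04, 0],
    [-0.0034, -0.04, 0],
    [-0.0034, -0.04, 0],
    [-0.0034, -0.04, 0],
    [0, 0, 0],
    [0, 0, 0],
    [0, 0, 0],
  ],
  delta_rot=[
    [0, 0, 0],
    [0, 0, 0],
    [0, 0, 0],
    [0, 0, 0],
    [0, 0, 0],
    [0, 0, 0],
    [0, 0, 0],
    [0, 0, 0],
    [0, 0, 0],
    [0, 0, 0],
    [0, 0, 0],
    [0, 0, 5.5],
    [0, 0, 0],
    [0, 0, 0],
    [0, 0, 0],
  ],
  grip=[-0.3, -0.3, -0.3, -0.3, -0.3, -0.3, -0.3, -0.3, -0.3, -0.3, -0.3, -0.3, -0.3, -0.3, -0.3],
)

```text
clock: 8.35
tool_pos: [0.49, -0.1194, 0.2531]
eef_rot: [1.0, 0.002, 0.001, 0.0]
contact_force: [-0.5, -0.2, -0.6]
opening: 0.38
finger_force: 30.0
```

```bash
python3 - <<'E'
from h import *
np.set_printoptions(precision=4,suppress=True)
s=r.get_state(); c=r.get_calibration('wrist'); im=snap('wrist','w3'); np.save('c3.npy',c,allow_pickle=True)
print(s['tool_pos'],R.from_quat(s['eef_rot']).as_matrix(),s['opening'],s['contact_force'],r.get_state()['tool_pos'])
cv2.imwrite('pics/w3b.png',cv2.resize(im[0:330,150:490],None,fx=1.75,fy=1.75,interpolation=cv2.INTER_CUBIC))
for x,y,z in [(.474,-.117,.004),(.528,-.117,.023)]: print(proj('wrist',[x,y,z],c))
E
```

```text
[ 0.49   -0.1194  0.2531] [[ 1.      0.0038  0.0011]
 [ 0.0038 -1.     -0.0009]
 [ 0.0011  0.001  -1.    ]] 0.37977685569420816 [-0.4623 -0.2051 -0.5557] [ 0.4899 -0.1193  0.253 ]
[315.9354 194.6067]
[315.8799 152.513 ]
```

View pics/w3b.png

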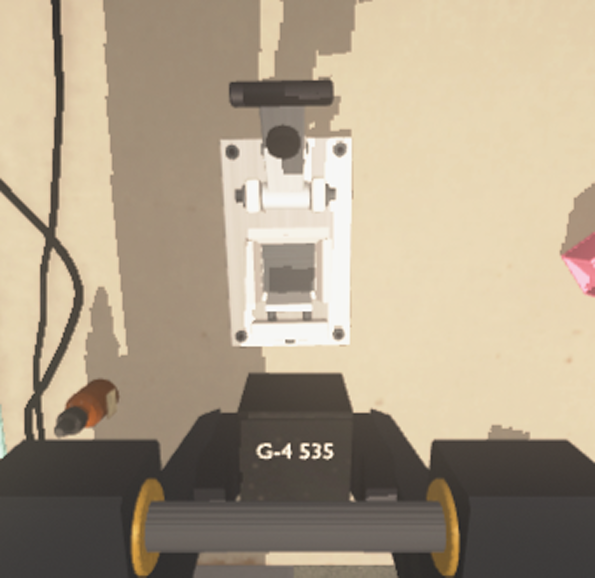

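```bash
python3 - <<'E'
from h import *
np.set_printoptions(precision=4,suppress=True)
c=np.load('c3.npy',allow_pickle=True).item()
f=lambda L,z:np.array([atz('wrist',*(np.array(q)/1.75-.3+[150,0]),z,c)[:2] for q in L])
for z in (.002,.004,.006):
  w=f([(221,140),(352,138),(351,346),(232,347)],z); print('plate',z,w.ravel(),w.mean(0)); 
  d=lambda a,b:(np.linalg.norm(w[a]-w[b]),np.degrees(np.arctan2(*(w[a]-w[b])[::-1])))
  print(d(0,3),d(1,2),d(0,1),d(3,2))
w=f([(232,152),(340,149),(338,334),(241,336)],.004); print('screws',w.ravel(),w.mean(0)); print(d(0,3),d(1,2),d(0,1),d(3,2))
print('bar',f([(230,93),(333,93)],.104).ravel())
print('cheeks',f([(253,194),(319,194)],.058).ravel())
im=cv2.imread('pics/w3.png'); 
cv2.imwrite('pics/w3c.png',cv2.resize(im[70:205,265:365],None,fx=4.4,fy=4.4,interpolation=cv2.INTER_CUBIC))
r.snapshot('wrist')
for t in ['seat','pocket','keeper_bar','cube']:
  for q in r.look_for('wrist',t)[:2]: print(t,q)
E
```

```text
plate 0.002 [ 0.6062 -0.0722  0.6077 -0.1558  0.47   -0.1601  0.4689 -0.0747] [ 0.5382 -0.1157]
(np.float64(0.13728390335900856), np.float64(1.046621226475382)) (np.float64(0.13780151880248648), np.float64(1.7991060723752155)) (np.float64(0.08367369286728658), np.float64(91.02114171055688)) (np.float64(0.08548515071476048), np.float64(90.68271658502712))
plate 0.004 [ 0.6059 -0.0724  0.6074 -0.1556  0.4705 -0.1599  0.4695 -0.0749] [ 0.5383 -0.1157]
(np.float64(0.13646149549402023), np.float64(1.046621226475382)) (np.float64(0.1369760101296006), np.float64(1.7991060723752004)) (np.float64(0.08317244034297044), np.float64(91.02114171055695)) (np.float64(0.08497304653817915), np.float64(90.68271658502712))
plate 0.006 [ 0.6057 -0.0727  0.6071 -0.1554  0.4711 -0.1597  0.4701 -0.0752] [ 0.5385 -0.1157]
(np.float64(0.135639087629032), np.float64(1.0466212264753811)) (np.float64(0.13615050145671456), np.float64(1.7991060723752104)) (np.float64(0.08267118781865433), np.float64(91.02114171055688)) (np.float64(0.08446094236159789), np.float64(90.68271658502715))
screws [ 0.5989 -0.0792  0.6009
[... 205 characters left out ...]
06901432163544834), np.float64(91.68956516022699)) (np.float64(0.06880335228839395), np.float64(91.40223978608162))
bar [ 0.6115 -0.0911  0.6117 -0.1357]
cheeks [ 0.5716 -0.0965  0.5717 -0.1326]
seat {'point': [0.5296, -0.1154, 0.0107], 'confidence': 0.91}
seat {'point': [0.4423, 0.0165, 0.041], 'confidence': 0.15}
pocket {'point': [0.5525, -0.1193, 0.0064], 'confidence': 0.8}
pocket {'point': [0.6026, -0.1132, 0.0987], 'confidence': 0.29}
keeper_bar {'point': [0.6052, -0.113, 0.0977], 'confidence': 0.69}
keeper_bar {'point': [0.5289, -0.117, 0.0091], 'confidence': 0.48}
cube {'point': [0.6151, -0.4369, 0.0101], 'confidence': 0.97}
cube {'point': [0.4793, -0.4291, 0.035], 'confidence': 0.89}
```

View pics/w3c.png

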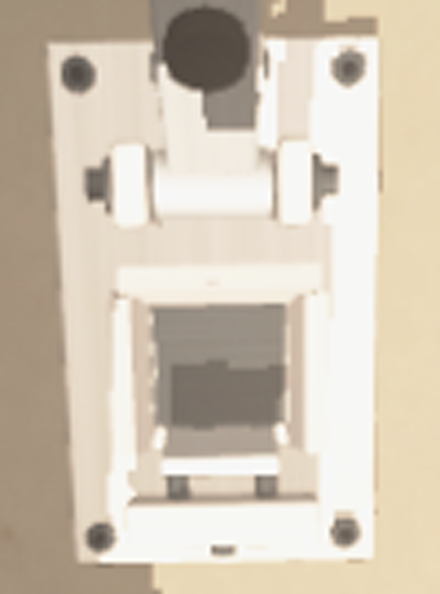

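```bash
python3 - <<'E'
from h import *
np.set_printoptions(precision=4,suppress=True)
c=np.load('c3.npy',allow_pickle=True).item()
f=lambda L,z:np.array([atz('wrist',*((np.array(q)+.5)/4.4-.5+[265,70]),z,c)[:2] for q in L])
print('z14 edges L,R',f([(152,360),(288,360),(220,305)],.012).ravel())
print('mouth outer L R far',f([(132,310),(305,310),(220,290)],.023).ravel())
print('jaw top edge front?',f([(220,458),(220,473)],.025).ravel())
print('plate',f([(49,43),(378,40),(374,556),(80,560)],.004).ravel(),f([(49,43),(378,40),(374,556),(80,560)],.004).mean(0))
# held cube top corners in w3b crop 1.75
g=lambda L,z:np.array([atz('wrist',*((np.array(q)+.5)/1.75-.5+[150,0]),z,c)[:2] for q in L])
s=np.array([.49,-.1194,.2531]); w=g([(241,417),(349,417),(351,500),(241,500)],s[2]-.064+.0165); print('cube top',w.ravel(),w.mean(0)-s[:2])
E
```

```text
z14 edges L,R [ 0.528  -0.0975  0.5281 -0.1334  0.5422 -0.1155]
mouth outer L R far [ 0.5416 -0.0934  0.5418 -0.137   0.5466 -0.1156]
jaw top edge front? [ 0.5042 -0.1156  0.5003 -0.1156]
plate [ 0.6063 -0.0722  0.6073 -0.1553  0.4724 -0.159   0.4709 -0.0756] [ 0.5392 -0.1155]
cube top [ 0.5044 -0.1038  0.5045 -0.1354  0.4767 -0.137   0.4766 -0.103 ] [ 0.0006 -0.0004]
```

Emit:
play_rows(
  translation=[
    [0.018, -0.0037, 0],
    [0.017, 0, 0],
    [0, 0, 0.03],
    [0, 0, 0.04],
    [0, 0, 0.04],
    [0, 0, 0.03],
    [0, 0, 0],
    [0, 0, 0],
    [0, 0, 0],
  ],
  delta_rot=[
    [0, 0, -0.9],
    [0, 0, 0],
    [0, 0, 0],
    [0, 0, 0],
    [0, 0, 0],
    [0, 0, 0],
    [0, 0, 0],
    [0, 0, 0],
    [0, 0, 0],
  ],
  grip=[-0.3, -0.3, -0.3, -0.3, -0.3, -0.3, -0.3, -0.3, -0.3],
)

```text
clock: 9.78
tool_pos: [0.5255, -0.1139, 0.114]
eef_rot: [1.0, 0.011, 0.001, 0.0]
contact_force: [-0.6, 0.1, -0.5]
opening: 0.384
finger_force: 30.0
```

```bash
python3 - <<'E'
from h import *
np.set_printoptions(precision=4,suppress=True)
s=r.get_state(); c=r.get_calibration('wrist'); im=snap('wrist','w4'); np.save('c4.npy',c,allow_pickle=True)
print(s['tool_pos'],R.from_quat(s['eef_rot']).as_matrix(),s['opening'],s['contact_force'],r.get_state()['tool_pos'])
cv2.imwrite('pics/w4b.png',cv2.resize(im[60:310,210:430],None,fx=2.4,fy=2.4,interpolation=cv2.INTER_CUBIC))
E
```

```text
[ 0.5255 -0.1139  0.114 ] [[ 0.9998  0.0214  0.0022]
 [ 0.0214 -0.9998 -0.0005]
 [ 0.0021  0.0006 -1.    ]] 0.3844762619247434 [-0.6132  0.0825 -0.5139] [ 0.5254 -0.1138  0.1139]
```

View pics/w4b.png

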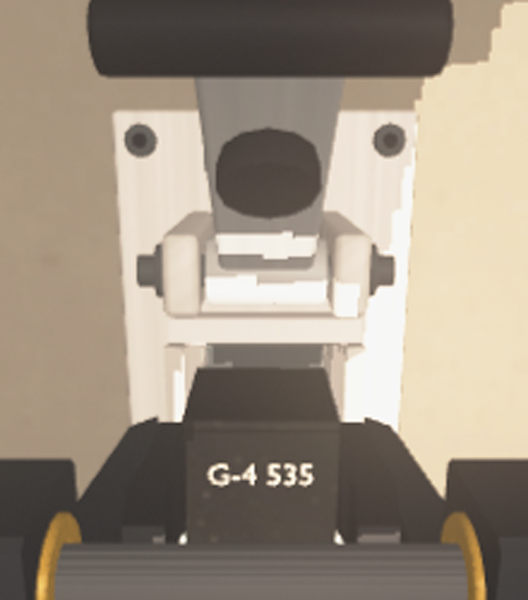

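```bash
python3 - <<'E'
from h import *
np.set_printoptions(precision=4,suppress=True)
c=np.load('c4.npy',allow_pickle=True).item()
g=lambda L,z:np.array([atz('wrist',*((np.array(q)+.5)/2.4-.5+[210,60]),z,c)[:2] for q in L])
s=np.array([.5255,-.1139,.114])
print('cube bottom far L R',(g([(197,368),(325,368)],.0305)-s[:2]).ravel())
print('cube top far L R',(g([(187,420),(338,420)],.0665)-s[:2]).ravel())
print('far wall lip',(g([(262,345)],.023)-s[:2]).ravel(),'seat sides at z14',(g([(210,356),(328,356)],.012)-s[:2]).ravel())
print('cheeks outer',(g([(162,290),(370,290)],.05)-s[:2]).ravel(),'plate far',(g([(113,111),(417,111)],.004)-s[:2]).ravel())
print('bar ends',(g([(88,30),(452,30)],.104)-s[:2]).ravel())
E
```

```text
cube bottom far L R [ 0.0154  0.017   0.0161 -0.0169]
cube top far L R [ 0.0159  0.0159  0.0166 -0.0162]
far wall lip [ 0.0199 -0.0001] seat sides at z14 [ 0.0129  0.0149  0.0137 -0.0196]
cheeks outer [ 0.0405  0.023   0.0415 -0.024 ] plate far [ 0.0807  0.0423  0.0825 -0.0416]
bar ends [ 0.0859  0.024   0.0869 -0.0229]
```

Emit:
play_rows(
  translation=[
    [-0.0008, 0.0016, 0],
    [0, 0, 0.004],
    [0, 0, 0.004],
    [0, 0, 0.004],
    [0, 0, 0.003],
    [0, 0, 0],
  ],
  delta_rot=[
    [0, 0, 0],
    [0, 0, 0],
    [0, 0, 0],
    [0, 0, 0],
    [0, 0, 0],
    [0, 0, 0],
  ],
  grip=[-0.3, -0.3, -0.3, -0.3, -0.3, -0.3],
)

```text
clock: 10.58
tool_pos: [0.5251, -0.1155, 0.0977]
eef_rot: [1.0, 0.011, 0.001, 0.0]
contact_force: [3.7, -0.7, 0.7]
opening: 0.382
finger_force: 30.0
```

Emit:
play_rows(
  translation=[
    [0, 0, 0.002],
    [0, 0, 0.002],
    [0, 0, 0.002],
    [0, 0, 0],
  ],
  delta_rot=[
    [0, 0, 0],
    [0, 0, 0],
    [0, 0, 0],
    [0, 0, 0],
  ],
  grip=[-0.3, -0.3, -0.3, -0.3],
)

```text
clock: 11.08
tool_pos: [0.5245, -0.1153, 0.0915]
eef_rot: [1.0, 0.011, 0.0, 0.0]
contact_force: [5.3, 0.3, 1.5]
opening: 0.383
finger_force: 30.0
```

Emit:
play_rows(
  translation=[
    [0, 0, 0.0015],
    [0, 0, 0.001],
    [0, 0, 0],
  ],
  delta_rot=[
    [0, 0, 0],
    [0, 0, 0],
    [0, 0, 0],
  ],
  grip=[-0.3, -0.3, -0.3],
)

```text
clock: 11.45
tool_pos: [0.5246, -0.1153, 0.0901]
eef_rot: [1.0, 0.011, 0.001, -0.0]
contact_force: [4.6, -0.8, 10.4]
opening: 0.385
finger_force: 30.0
```

Emit:
play_rows(
  translation=[
    [0, 0, 0.001],
    [0, 0, 0],
  ],
  delta_rot=[
    [0, 0, 0],
    [0, 0, 0],
  ],
  grip=[-0.3, -0.3],
)

```text
clock: 11.7
tool_pos: [0.5246, -0.1153, 0.09]
eef_rot: [1.0, 0.011, 0.001, -0.0]
contact_force: [2.7, 1.2, 20.5]
opening: 0.385
finger_force: 30.0
```

Emit:
play_rows(
  translation=[
    [0, 0, 0.0005],
    [0, 0, 0],
    [0, 0, -0.0012],
    [0, 0, -0.0012],
    [0, 0, 0],
    [0, 0, 0],
    [0, 0, 0],
  ],
  delta_rot=[
    [0, 0, 0],
    [0, 0, 0],
    [0, 0, 0],
    [0, 0, 0],
    [0, 0, 0],
    [0, 0, 0],
    [0, 0, 0],
  ],
  grip=[-0.3, -0.3, -0.3, -0.3, 0.1, 0.1, 0.1],
)

```text
clock: 12.58
tool_pos: [0.5227, -0.1152, 0.0896]
eef_rot: [1.0, 0.011, -0.001, -0.0]
contact_force: [-0.3, 0.2, 0.3]
opening: 0.552
finger_force: 0.0
```

Emit:
play_rows(
  translation=[
    [0, 0, -0.015],
    [0, 0, -0.02],
    [0.003, 0, 0],
    [0, 0, 0],
    [0, 0, 0],
    [0, 0, 0],
    [0, 0, 0.01],
    [0, 0, 0.004],
    [0, 0, 0],
  ],
  delta_rot=[
    [0, 0, 0],
    [0, 0, 0],
    [0, 0, 0],
    [0, 0, 0],
    [0, 0, 0],
    [0, 0, 0],
    [0, 0, 0],
    [0, 0, 0],
    [0, 0, 0],
  ],
  grip=[0.1, 0.1, -1, -1, -1, -1, -1, -1, -1],
  squeeze=15,
)

```text
clock: 13.7
tool_pos: [0.5267, -0.1151, 0.1105]
eef_rot: [1.0, 0.011, -0.001, -0.0]
contact_force: [0.3, 0.1, -0.4]
opening: 0.005
finger_force: 0.0
```

Emit:
play_rows(
  translation=[
    [0, 0, 0.002],
    [0, 0, 0.002],
    [0, 0, 0.001],
    [0, 0, 0],
  ],
  delta_rot=[
    [0, 0, 0],
    [0, 0, 0],
    [0, 0, 0],
    [0, 0, 0],
  ],
  grip=[-1, -1, -1, -1],
)

```text
clock: 14.2
tool_pos: [0.5281, -0.1153, 0.1073]
eef_rot: [1.0, 0.011, 0.001, 0.0]
contact_force: [-0.2, 0.7, 9.4]
opening: 0.006
finger_force: 4.7
```

Emit:
play_rows(
  translation=[
    [0, 0, 0.001],
    [0, 0, 0.0007],
    [0, 0, 0],
  ],
  delta_rot=[
    [0, 0, 0],
    [0, 0, 0],
    [0, 0, 0],
  ],
  grip=[-1, -1, -1],
)

```text
clock: 14.58
tool_pos: [0.528, -0.1153, 0.1072]
eef_rot: [1.0, 0.011, 0.002, -0.0]
contact_force: [-3.4, 1.6, 25.7]
opening: 0.007
finger_force: 12.6
```

Emit:
play_rows(
  translation=[
    [0, 0, -0.01],
    [0, 0, -0.025],
    [-0.012, 0, 0],
    [0, 0, 0],
    [0, 0, 0],
    [0, 0, 0.02],
    [0, 0, 0.02],
    [0, 0, 0.01],
    [0, 0, 0],
  ],
  delta_rot=[
    [0, 0, 0],
    [0, 0, 0],
    [0, 0, 0],
    [0, 0, 0],
    [0, 0, 0],
    [0, 0, 0],
    [0, 0, 0],
    [0, 0, 0],
    [0, 0, 0],
  ],
  grip=[-1, -1, 0.4, 0.4, 0.4, 0.4, 0.4, 0.4, 0.4],
)

```text
clock: 15.7
tool_pos: [0.5147, -0.1155, 0.0886]
eef_rot: [1.0, 0.011, -0.001, -0.0]
contact_force: [-0.1, 0.1, -0.4]
opening: 0.7
finger_force: 0.0
```

Emit:
play_rows(
  translation=[
    [0, 0, 0.006],
    [0, 0, 0.004],
    [0, 0, 0.003],
    [0, 0, 0.003],
    [0, 0, 0],
  ],
  delta_rot=[
    [0, 0, 0],
    [0, 0, 0],
    [0, 0, 0],
    [0, 0, 0],
    [0, 0, 0],
  ],
  grip=[0.4, 0.4, 0.4, 0.4, 0.4],
)

```text
clock: 16.32
tool_pos: [0.5149, -0.1154, 0.0732]
eef_rot: [1.0, 0.011, -0.0, -0.0]
contact_force: [-0.0, -0.1, 0.1]
opening: 0.701
finger_force: 0.0
```

Emit:
play_rows(
  translation=[
    [0, 0, 0.0015],
    [0, 0, 0.0015],
    [0, 0, 0.001],
    [0, 0, 0],
  ],
  delta_rot=[
    [0, 0, 0],
    [0, 0, 0],
    [0, 0, 0],
    [0, 0, 0],
  ],
  grip=[0.4, 0.4, 0.4, 0.4],
)

```text
clock: 16.82
tool_pos: [0.5151, -0.1155, 0.0703]
eef_rot: [1.0, 0.011, 0.0, -0.0]
contact_force: [-2.8, 0.9, 10.4]
opening: 0.699
finger_force: 4.9
```

Emit:
play_rows(
  translation=[
    [0, 0, -0.03],
    [0, 0, -0.05],
    [0, 0, -0.05],
    [0, 0, -0.01],
    [0.04, 0, 0],
    [0.04, 0, 0],
    [0.04, 0, 0],
    [0.002, 0, 0],
    [0, 0, 0.02],
    [0, 0, 0.016],
    [0, 0, 0],
  ],
  delta_rot=[
    [0, 0, 0],
    [0, 0, 0],
    [0, 0, 0],
    [0, 0, 0],
    [0, 0, 0],
    [0, 0, 0],
    [0, 0, 0],
    [0, 0, 0],
    [0, 0, 0],
    [0, 0, 0],
    [0, 0, 0],
  ],
  grip=[0.4, 0.4, 0.4, 0.4, -1, -1, -1, -1, -1, -1, -1],
)

```text
clock: 18.2
tool_pos: [0.6348, -0.1126, 0.1711]
eef_rot: [1.0, 0.01, -0.003, -0.001]
contact_force: [0.2, -0.4, 1.3]
opening: 0.005
finger_force: 0.0
```

```bash
python3 - <<'E'
from h import *
im=snap('scene','s2'); u,v=map(int,proj('scene',[.58,-.115,.07]))
cv2.imwrite('pics/s2c.png',cv2.resize(im[v-60:v+40,u-65:u+65],None,fx=5,fy=5,interpolation=cv2.INTER_CUBIC))
s=r.get_state(); print(s['tool_pos'],s['contact_force'],u,v)
E
```

```text
[ 0.63576354 -0.11285225  0.17223652] [ 0.18950933 -0.55134421  0.03147781] 298 180
```

View pics/s2c.png

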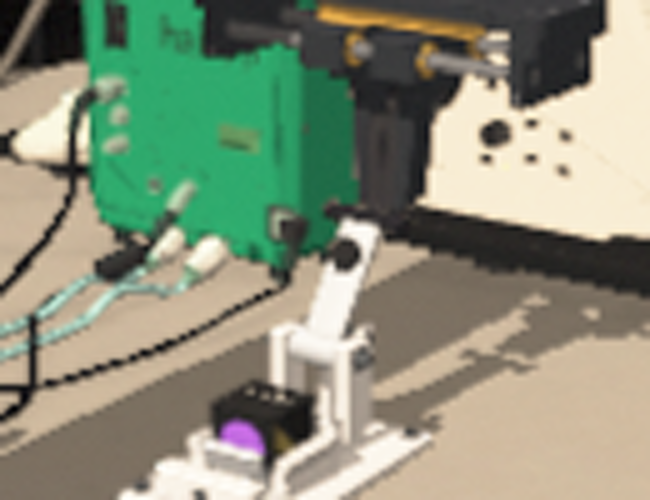

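Emit:
play_rows(
  translation=[
    [0, 0, 0.008],
    [-0.006, 0, 0],
    [-0.005, 0, 0],
    [-0.004, 0, -0.001],
    [-0.004, 0, -0.0015],
    [0, 0, 0],
  ],
  delta_rot=[
    [0, 0, 0],
    [0, 0, 0],
    [0, 0, 0],
    [0, 0, 0],
    [0, 0, 0],
    [0, 0, 0],
  ],
  grip=[-1, -1, -1, -1, -1, -1],
)

```text
clock: 19.0
tool_pos: [0.6205, -0.1132, 0.1695]
eef_rot: [1.0, 0.011, 0.003, 0.0]
contact_force: [5.5, 1.0, 1.6]
opening: 0.007
finger_force: 2.8
```

Emit:
play_rows(
  translation=[
    [-0.005, 0, 0.001],
    [-0.005, 0, 0],
    [-0.005, 0, -0.001],
    [-0.005, 0, -0.001],
    [-0.005, 0, -0.001],
    [-0.005, 0, -0.001],
    [0, 0, 0],
  ],
  delta_rot=[
    [0, 0, 0],
    [0, 0, 0],
    [0, 0, 0],
    [0, 0, 0],
    [0, 0, 0],
    [0, 0, 0],
    [0, 0, 0],
  ],
  grip=[-1, -1, -1, -1, -1, -1, -1],
)

```text
clock: 19.88
tool_pos: [0.588, -0.1142, 0.1715]
eef_rot: [1.0, 0.011, 0.0, 0.0]
contact_force: [3.4, -0.9, 2.3]
opening: 0.006
finger_force: 1.5
```

Emit:
play_rows(
  translation=[
    [-0.005, 0, 0],
    [-0.005, 0, 0],
    [-0.005, 0, 0],
    [-0.005, 0, 0],
    [-0.004, 0, 0.001],
    [-0.003, 0, 0.001],
    [0, 0, 0],
  ],
  delta_rot=[
    [0, 0, 0],
    [0, 0, 0],
    [0, 0, 0],
    [0, 0, 0],
    [0, 0, 0],
    [0, 0, 0],
    [0, 0, 0],
  ],
  grip=[-1, -1, -1, -1, -1, -1, -1],
)

```text
clock: 20.75
tool_pos: [0.5603, -0.1144, 0.1687]
eef_rot: [1.0, 0.011, -0.001, -0.0]
contact_force: [0.0, -0.6, 0.1]
opening: 0.004
finger_force: 0.0
```

Emit:
play_rows(
  translation=[
    [-0.003, 0, 0],
    [-0.003, 0, 0],
    [0, 0, 0],
    [0, 0, -0.03],
    [0, 0, -0.05],
    [-0.05, 0, -0.03],
    [-0.04, 0, 0],
    [0, 0, 0],
    [0, 0, 0],
  ],
  delta_rot=[
    [0, 0, 0],
    [0, 0, 0],
    [0, 0, 0],
    [0, 0, 0],
    [0, 0, 0],
    [0, 0, 0],
    [0, 0, 0],
    [0, 0, 0],
    [0, 0, 0],
  ],
  grip=[-1, -1, -1, -1, -1, -1, -1, -1, -1],
)

```text
clock: 21.88
tool_pos: [0.466, -0.1165, 0.2791]
eef_rot: [1.0, 0.011, 0.001, 0.0]
contact_force: [1.0, -0.3, -0.6]
opening: 0.006
finger_force: 0.0
```

```bash
python3 - <<'E'
from h import *
im=snap('scene','s3'); u,v=map(int,proj('scene',[.54,-.115,.04])); w=snap('wrist','w5')
a=cv2.resize(im[v-50:v+50,u-60:u+60],None,fx=4,fy=4,interpolation=cv2.INTER_CUBIC)
b=cv2.resize(w[0:300,200:440],(320,400)); cv2.imwrite('pics/f.png',np.hstack([a,b]))
s=r.get_state(); print(s['tool_pos'],s['contact_force'])
for t in ['keeper','keeper_bar']: print([(np.round(d['point'],3),round(d['confidence'],2)) for d in r.look_for('scene',t)[:2]])
E
```

```text
[ 0.46632035 -0.11644632  0.27875345] [0.62604263 1.09761453 0.99504633]
[(array([ 0.526, -0.116,  0.058]), 0.6)]
[(array([ 0.524, -0.118,  0.052]), 0.73)]
```

View pics/f.png

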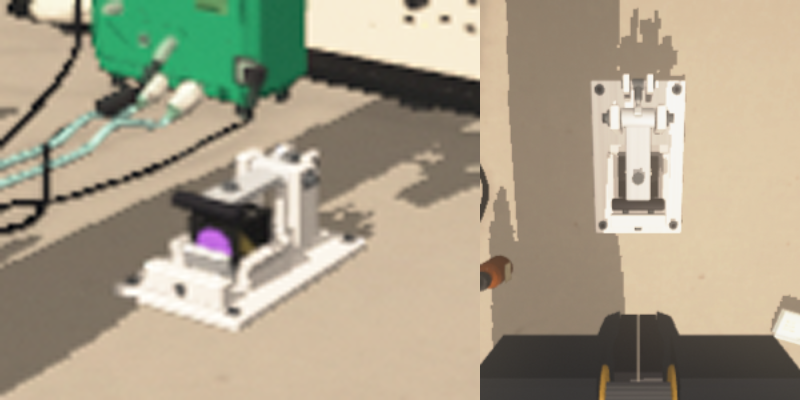

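The pictures show the keeper closed and level over the cube, with the crossbar at about (652, 205) in the right half. The cube sits in the pocket and the gripper is clear. I'm handing in.

```bash
python3 -c "
from plant import r
print(r.finish_job())"
```

```text
the job is handed in; nothing more can be done
None
```

The black cube is fully home in the pocket (its top measured 37 mm above the base plate, as it should be), the keeper snapped shut over it by itself, the things around were left alone, and the job was handed in at about 22 s.

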